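# Close up the desktop engraver

### The job

Get the little engraving machine ready to run, pushing gently with the fingertips and gripping nothing: first push its sliding bed fully home into the machine, then push both leaves of the front chip guard fully shut, whichever leaf first. The brass slug stays standing on the bed and rides in with it untouched; leave the loose parts lying around the machine where they are.

Things in the scene. Friction and masses are not known exactly. Their poses are not given: they have to be found in the camera images.
- machine: desktop engraver, fixed to the table: black base plate 240 (x) x 270 (y) x 30 mm high, grey chip-guard walls round left, right and back up to 91 mm above the table, open at the top, and a black spindle column at its back (spindle 150 to 190 mm behind the front plane, lowest point 112 mm above the table, column up to 241 mm). Origin on the table under the middle of its front plane; its x points level into the machine (away from the robot), y to its left, z up
- bed (a joint): how far the aluminium bed is slid out of the machine towards the robot, along the machine's -x, in m: 0 = fully home (stop), 0.11 = fully out. Friction about 2 N plus 8 N per m/s; it stays where it is left
- bed_front (a point): middle of the front face of the upright plate at the bed's front edge: 120 mm wide, 10 mm thick, from 30 to 78 mm above the table; this point is 54 mm above the table. With the bed home it lies 12 mm behind the machine's front plane. The bed plate behind it is 170 x 120 mm, top 45 mm above the table
- bed_top (a point): middle of the bed plate's top face, 45 mm above the table, 85 mm behind bed_front; axes as the machine's
- leaf_left (a joint): opening angle of the left leaf (on the machine's +y side) of the front chip guard, rad: 0 = shut (stop), 1.9 = widest. Grey steel panel, 8 mm thick, 121 mm wide, from 12 to 90 mm above the table, on an upright hinge at the machine's left front corner; its free edge swings out towards the robot as it opens. Its hinge friction is 0.10 N m plus 0.04 N m per rad/s; it stays where it is left
- leaf_right (a joint): the same for the right leaf (machine's -y side), mirror image
- leaf_left_hinge (a point): on the left leaf's hinge axis, in the middle of its thickness, 51 mm above the table; fixed on the machine 4 mm in front of its front plane and 125 mm to +y
- leaf_right_hinge (a point): the same for the right leaf, 125 mm to -y
- leaf_left_edge (a point): middle of the left leaf's free edge on its outer face (the face looking to the robot when shut), 122 mm from the hinge axis, 51 mm above the table
- leaf_right_edge (a point): the same for the right leaf
- slug_center (a point): centre of the loose brass slug standing on the bed: upright cylinder, 36 mm diameter, 35 mm high
- spindle: bystander: loose grey spindle motor lying beside the machine on its left, 150 x 65 x 87 mm, plus a nose 42 mm long at its near end; origin under the middle of its body
- flange: bystander: flat brass ring, 56 mm outside, 14 mm high, right of and in front of the machine; origin under its middle
- carriage: bystander: small linear bearing block, 50 x 36 x 30 mm, left of and in front of the machine; origin under its middle
Things that resemble listed ones, but are neither listed nor needed, are in the scene too. Leave any orange look-alike of the part that bears slug_center alone.

How it is judged:
By the outcome, as a careful person would: the job done as asked, in the order asked, and still so for the second after the job is handed in, with the robot touching nothing.
It also fails if it takes over 64 s, if anything falls off the work surface, if the arm or the gripper's body presses on something with over 40 N, if the wrist force passes 120 N, or if a joint passes its speed limit or range.

### The arm

A 7-joint arm with a two-finger parallel gripper is mounted at the origin on the work surface. World frame = base frame: x ahead of the robot, y to its left, z up, the work surface at z = 0. Lengths are in m, angles in rad, forces in N, time in s.
With the tool pointing down it reaches from about 0.4 to 0.9 m from the base axis. Payload 5.6 kg.
Tool frame: the origin (TCP) lies midway between the tips of the shut fingers; the grasp point (between the pads) lies 19 mm behind it; z points along the fingers, y is the line along which they close (so a half turn about z gives the same grasp; the last joint's range is limited). The gripper opens to 92 mm and grips with 3 to 60 N. Pads are 20 mm wide; open, the fingers measure 128 mm over their backs; the gripper's body (75 mm by 189 mm) begins 69 mm behind the grasp point.
Start: joints at [1.063, 0.468, -0.012, 1.603, 0.006, 1.071, -0.056], TCP at [0.291, -0.581, 0.187] pointing down, gripper open.
Joint ranges: [-2.53, 2.53], [-0.31, 2.02], [-1.57, 1.55], [0.28, 2.44], [-1.29, 4.43], [0.15, 1.84], [-2.92, 2.92]. Speed limits (rad/s): [2.57, 2.57, 3.14, 3.14, 3.14, 3.14, 3.14].

### API

Orientations are given as a 3x3 rotation matrix whose columns are the frame's x, y, z axes.
In Python, from workcell import env, read_camera, camera_info gives the robot as it stands. The module is installed in compiled form; this text tells all that it offers.
- The arm moves only by the tool servo_tool, never from a script. Its argument "plan" is a list of rows, each a list of 7 numbers: the shift along the tool's x, y, z in m, then the turn, a rotation vector about the tool's x, y, z in rad, then the finger opening in m, from 0 to 0.0919. A call has 1 to 8 rows; each row is the pose to reach, as a shift and turn from the pose commanded when the call began, along the tool's axes at that moment; what a row does not reach only later rows make up. A row lasts 1/12 s, in which the tool goes at most 41.7 mm and 7.16 degrees, less where a joint would pass 70% of its speed; a pose out of reach is approached as far as the arm can. A call with a gripper value outside its range is refused whole. The fingers move at their own pace and stop on an object; "grip_force" is the grip in N (left out, the last holds). Time passes only in rows, so rows that repeat a pose let the fingers close. It gives the time, the measured TCP pose, the force, the opening and the grip force at its end, in the units of the state.
- env.state(): the state, without advancing time (a new reading comes with each control period).
- read_camera(name): name is "side" or "top" or "wrist"; returns (picture, depth): 420x560x3 uint8, blue, green, red; 420x560 float32, m along the optical axis (not along the pixel's ray), 0 where there is no reading.
- camera_info(name): a dict with "fx", "fy", "cx", "cy" (pixels), "R" (3x3) and "t" (3): a world point X has camera coordinates R X + t. Camera axes: x right, y down, z forward; pixel columns grow to the right and rows downward; lengths in m; the calibration is good to about 2 mm. The wrist camera is an equidistant fisheye: a pixel r from the principal point sees the ray r / f radians off the axis. A picture is of the moment at which its call begins: read the wrist's pose just before it. camera_info takes no time and is no camera call; for the wrist camera it gives the pose at the moment of the call.
- env.sign_off(): hands the job in; it is judged then, once.
The state is a dict: "time": time; "qpos": joint angles; "joint_velocities": joint speeds; "tau": joint torques, N m; "tool_pos": TCP position; "orientation": TCP orientation; "wrist_force": force on the tool from outside, world axes, zero at the start; "ft_torque": the same for the moment, N m; "finger_gap": finger opening in m; "gripper_force": force on a finger pad.
Only numpy, scipy, OpenCV 4.12 (cv2) and the standard library are available. Lean on these libraries where they do the work, as an engineer would, in place of code of your own. Each camera call takes 0.05 s, during which the arm holds its last target. There are 200 camera calls.

## Working session

There is one attempt and no reset: what is moved stays moved. The work goes in short steps, Python scripts to look and compute and a tool call to move; the robot and the scene stay as the last step left them, time stands still between calls to the robot, and variables do not carry over. Pictures are saved under pics/ and viewed, at most 10 in all, crops included, and the job is handed in when it is done.

Besides the shell and the picture viewer there is one more tool, called after "Emit:" as name([rows], argument=value, ...), one row to a line, values as JSON. servo_tool: Moves the arm, as the interface text tells. Its arguments: {"type":"object","properties":{"plan":{"type":"array","items":{"type":"array","items":{"type":"number"}}},"grip_force":{"type":"number"}},"required":["plan"]}

```bash
mkdir -p pics
cat > h.py <<'E'
import numpy as np, cv2
from workcell import env, read_camera, camera_info
def ray(ci,u,v):
    d=np.array([(u-ci['cx'])/ci['fx'],(v-ci['cy'])/ci['fy'],1.0]); R=np.array(ci['R']);t=np.array(ci['t'])
    return -R.T@t, R.T@d
def onz(ci,u,v,z):
    o,d=ray(ci,u,v); return o+d*(z-o[2])/d[2]
def cloud(ci,D):
    v,u=np.mgrid[:D.shape[0],:D.shape[1]]
    P=np.stack([(u-ci['cx'])/ci['fx']*D,(v-ci['cy'])/ci['fy']*D,D],-1)
    return (P-np.array(ci['t']))@np.array(ci['R'])
E
python3 - <<'E'
from h import *
for n in ['top','side']:
    p,d=read_camera(n); cv2.imwrite(f'pics/{n}0.png',p); np.savez(f'{n}0.npz',p=p,d=d); ci=camera_info(n)
    print(n,ci['fx'],-np.array(ci['R']).T@ci['t'],np.array(ci['R'])[2],(d>0).mean())
s=env.state();print(s['time'],s['tool_pos'],s['orientation'],s['finger_gap'])
E
```

```text
top 440.7384632228645 [0.40042745 0.04958306 1.00774401] [ 0.2052399  -0.02166346 -0.97847191] 0.9960289115646258
side 469.19191281691985 [0.29115887 0.79752808 0.75492394] [ 0.2782436  -0.71741967 -0.63866229] 0.9961437074829932
0.1 [ 0.29105324 -0.58057617  0.18645083] [[ 8.93912178e-01  4.48241414e-01 -8.08250937e-04]
 [ 4.48242124e-01 -8.93911207e-01  1.32335140e-03]
 [-1.29323668e-04 -1.54525205e-03 -9.99998798e-01]] 0.0922014165483799
```

View pics/top0.png

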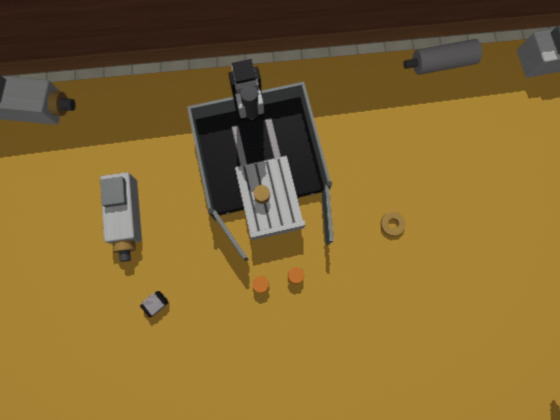

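View pics/side0.png

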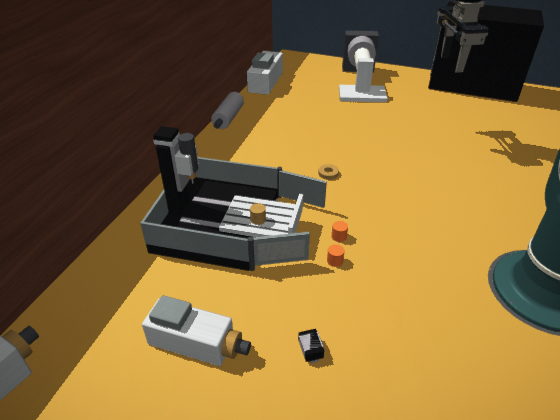

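The top view shows the machine with front corners near (212,212) and (328,185), the left leaf's free edge near (245,257), the right's near (331,241), and the bed front plate from (248,235) to (302,222). The brass slug is at (261,193), and two orange look-alikes stand in front at (261,284) and (296,275). The side view agrees.

Run:
```python
from h import *
f=np.load('top0.npz');ci=camera_info('top');C=cloud(ci,f['d']);p=f['p']
for n,u,v,z in [('Lhinge',212,212,.09),('Ledge',245,257,.09),('Rhinge',328,185,.09),('Redge',331,241,.09),('bfL',248,235,.078),('bfR',302,222,.078),('slug',261,193,.08),('or1',261,284,.035),('or2',296,275,.035),('flange',393,224,.014)]:
    print(n,onz(ci,u,v,z).round(3),C[v,u].round(3))
v,u=np.mgrid[:420,:560]
box=(u>180)&(u<345)&(v>80)&(v<265)
def fit(name,m):
    q=C[m];q2=q[:,:2].astype(np.float32);r=cv2.minAreaRect(q2);print(name,m.sum(),np.round(r[0],4),np.round(r[1],4),round(r[2],2),'z',q[:,2].mean().round(4));return cv2.boxPoints(r)
Z=C[...,2]
top=box&(Z>.082)&(Z<.1)
n,l,st,ce=cv2.connectedComponentsWithStats(top.astype(np.uint8))
for i in range(1,n):
    if st[i,4]>15: print(st[i]); print(fit('c%d'%i,l==i).round(4).tolist())
m=box&(Z>.070)&(Z<.0815)&(v>205)&(u>240)&(u<310)
print(fit('bedfront',m).round(4).tolist())
hsv=cv2.cvtColor(p,cv2.COLOR_BGR2HSV)
vis=cv2.resize(p[170:300,190:350],None,fx=4.5,fy=4.5,interpolation=cv2.INTER_CUBIC);cv2.imwrite('pics/c1.png',vis)
```

```text
Lhinge [0.59  0.162 0.09 ] [0.589 0.162 0.094]
Ledge [0.488 0.101 0.09 ] [0.488 0.101 0.091]
Rhinge [ 0.624 -0.09   0.09 ] [ 0.623 -0.09   0.092]
Redge [ 0.503 -0.081  0.09 ] [ 0.504 -0.082  0.083]
bfL [0.535 0.091 0.078] [0.546 0.094 0.   ]
bfR [ 0.551 -0.026  0.078] [ 0.551 -0.026  0.081]
slug [0.623 0.055 0.08 ] [0.623 0.055 0.079]
or1 [0.431 0.074 0.035] [0.431 0.074 0.033]
or2 [ 0.443 -0.004  0.035] [ 0.443 -0.004  0.037]
flange [ 0.536 -0.238  0.014] [ 0.538 -0.242  0.001]
[262  82  72 160 793]
c1 793 [ 0.6933 -0.0696] [0.3691 0.0962] 17.66 z 0.09
[[0.5027999877929688, -0.07970000058412552], [0.5320000052452087, -0.17139999568462372], [0.8837000131607056, -0.05939999967813492], [0.8544999957084656, 0.03220000118017197]]
[188  97  59 162 771]
c2 771 [0.6665 0.1483] [0.1019 0.3607] 89.74 z 0.0904
[[0.48590001463890076, 0.09809999912977219], [0.8465999960899353, 0.09650000184774399], [0.847100019454956, 0.19840000569820404], [0.4864000082015991, 0.20000000298023224]]
bedfront 279 [0.5344 0.0442] [0.0419 0.1517] 23.46 z 0.0779
[[0.48500001430511475, 0.10540000349283218], [0.5454000234603882, -0.03370000049471855], [0.5838000178337097, -0.017000000923871994], [0.5234000086784363, 0.12210000306367874]]
```

View pics/c1.png

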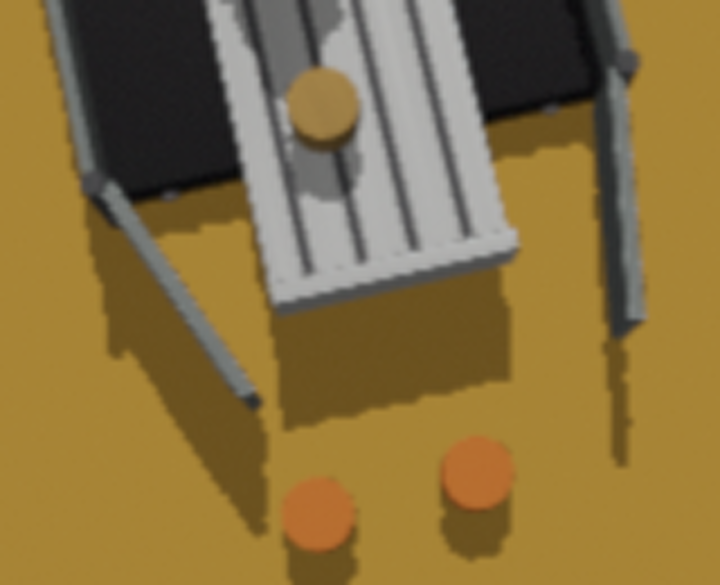

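Emit:
servo_tool([
  [0.01,-0.009,0,0,0,0.06,0],
  [0.035,-0.033,0,0,0,0.14,0],
  [0.065,-0.061,0,0,0,0.22,0],
  [0.095,-0.09,0,0,0,0.29,0],
  [0.125,-0.118,0,0,0,0.335,0],
  [0.155,-0.146,0,0,0,0.335,0],
  [0.185,-0.175,0,0,0,0.335,0],
  [0.215,-0.203,0,0,0,0.335,0],
])

```text
time: 0.77
tool_pos: [0.3925, -0.3011, 0.1871]
orientation: [[0.992, 0.129, -0.0], [0.129, -0.992, 0.0], [-0.0, -0.0, -1.0]]
wrist_force: [1.3, -0.3, -1.4]
finger_gap: 0.0407
gripper_force: 0.0
```

Emit:
servo_tool([
  [0.018,-0.035,0,0,0,0,0],
  [0.036,-0.07,0,0,0,0,0],
  [0.054,-0.105,0,0,0,0,0],
  [0.072,-0.14,0,0,0,0,0],
  [0.09,-0.175,0,0,0,0,0],
  [0.108,-0.21,0,0,0,0,0],
  [0.126,-0.245,0,0,0,0,0],
  [0.142,-0.275,0,0,0,0,0],
])

```text
time: 1.43
tool_pos: [0.4979, -0.0094, 0.1872]
orientation: [[0.991, 0.131, -0.0], [0.131, -0.991, 0.0], [-0.0, -0.0, -1.0]]
wrist_force: [0.4, -0.5, 0.4]
finger_gap: 0.0002
gripper_force: 0.0
```

Emit:
servo_tool([
  [0.01,-0.02,0,0,0,0,0],
  [0.016,-0.03,0,0,0,0,0],
  [0.016,-0.03,0,0,0,0,0],
  [0.016,-0.03,0,0,0,0,0],
])

```text
time: 1.77
tool_pos: [0.5093, 0.0187, 0.1868]
orientation: [[0.992, 0.129, -0.001], [0.129, -0.992, -0.001], [-0.001, 0.001, -1.0]]
wrist_force: [0.2, -1.6, -0.7]
finger_gap: 0.0004
gripper_force: 0.0
```

Run:
```python
from h import *
ci=camera_info('wrist');p,d=read_camera('wrist');cv2.imwrite('pics/w1.png',p);np.savez('w1.npz',p=p,d=d,R=ci['R'],t=ci['t'],f=[ci['fx'],ci['cx'],ci['cy']])
s=env.state();print(s['tool_pos'],s['finger_gap'],s['wrist_force'],-np.array(ci['R']).T@ci['t'],ci['R'][2])
```

```text
[0.50923834 0.01778431 0.18690338] 0.0002602609456125593 [-0.08896746 -0.16568135 -0.90633279] [0.58635635 0.02897701 0.38450316] [-0.27580654 -0.03544329 -0.96055949]
```

View pics/w1.png

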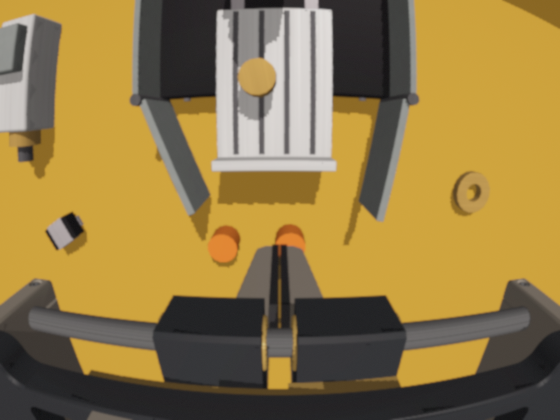

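The wrist view, looking ahead, shows the hinge tops at (136,99) and (413,99), bed front plate's top edge at (212–336,168), leaf edges at (195,211) and (379,218), and the fingers shut and centred above the gap between the bed and the orange slugs.

Run:
```python
from h import *
w=np.load('w1.npz');f,cx,cy=w['f'];R,t=w['R'],w['t'];o=-R.T@t
def P(u,v,z):
    a=np.array([u-cx,v-cy]);r=np.hypot(*a);th=r/f;d=R.T@np.array([*(a/r*np.sin(th)),np.cos(th)]);return o+d*(z-o[2])/d[2]
H={n:P(*x) for n,x in dict(LH=(136,99,.09),RH=(413,99,.09),LE=(193,212,.09),RE=(379,219,.09),BL=(212,169,.078),BR=(336,169,.078),or1=(225,238,.035),or2=(290,233,.035),slug=(257,75,.08)).items()}
y=H['LH']-H['RH'];yaw=np.arctan2(-y[0],y[1]);b=H['BL']-H['BR'];print('yaw',yaw,np.arctan2(-b[0],b[1]),np.hypot(*y[:2]),np.hypot(*b[:2]))
ex=np.array([np.cos(yaw),np.sin(yaw)]);ey=np.array([-ex[1],ex[0]])
O=(H['LH']+H['RH'])[:2]/2+.004*ex;print('O',O)
H['tcp']=np.array(env.state()['tool_pos'])
for n,p in H.items(): print(n,p[:2].round(4),'m',((p[:2]-O)@ex).round(4),((p[:2]-O)@ey).round(4))
```

```text
yaw 0.12644098986407407 0.1287420606077077 0.26182731436940976 0.11932877485034331
O [0.61480443 0.03786329]
LH [0.5943 0.1672] m -0.004 0.1309
RH [ 0.6273 -0.0925] m -0.004 -0.1309
LE [0.4904 0.1005] m -0.1155 0.0778
RE [ 0.5069 -0.08  ] m -0.122 -0.1033
BL [0.5322 0.0873] m -0.0757 0.0595
BR [ 0.5475 -0.031 ] m -0.0755 -0.0598
or1 [0.446  0.0741] m -0.1628 0.0573
or2 [4.622e-01 4.000e-04] m -0.1561 -0.0179
slug [0.6257 0.0548] m 0.013 0.0154
tcp [0.5092 0.0178] m -0.1073 -0.0066
```

Emit:
servo_tool([
  [0.004,-0.005,0.015,0,0,0,0],
  [0.004,-0.005,0.035,0,0,0,0],
  [0.004,-0.005,0.055,0,0,0,0],
  [0.004,-0.005,0.075,0,0,0,0],
  [0.004,-0.005,0.095,0,0,0,0],
  [0.004,-0.005,0.115,0,0,0,0],
  [0.004,-0.005,0.128,0,0,0,0],
  [0.004,-0.005,0.134,0,0,0,0],
])

```text
time: 2.48
tool_pos: [0.5114, 0.0224, 0.0514]
orientation: [[0.992, 0.126, -0.003], [0.126, -0.992, -0.001], [-0.004, 0.001, -1.0]]
wrist_force: [-0.6, -0.8, 0.1]
finger_gap: 0.0004
gripper_force: 0.0
```

Emit:
servo_tool([
  [0,0,0,0,0,0,0],
  [0.001,0,0,0,0,0,0],
  [0.003,0,0,0,0,0,0],
  [0.005,0,0,0,0,0,0],
  [0.007,0,0,0,0,0,0],
  [0.009,0,0,0,0,0,0],
  [0.011,0,0,0,0,0,0],
  [0.013,0,0,0,0,0,0],
])

```text
time: 3.15
tool_pos: [0.5263, 0.0269, 0.0535]
orientation: [[0.992, 0.13, 0.0], [0.13, -0.992, -0.0], [0.0, 0.0, -1.0]]
wrist_force: [-0.0, -0.6, 0.4]
finger_gap: 0.0004
gripper_force: 0.0
```

Emit:
servo_tool([
  [0.002,0,0,0,0,0,0],
  [0.004,0,0,0,0,0,0],
  [0.006,0,0,0,0,0,0],
  [0.008,0,0,0,0,0,0],
  [0.01,0,0,0,0,0,0],
  [0.0125,0,0,0,0,0,0],
  [0.015,0,0,0,0,0,0],
  [0.018,0,0,0,0,0,0],
])

```text
time: 3.82
tool_pos: [0.544, 0.0291, 0.0532]
orientation: [[0.992, 0.129, -0.0], [0.129, -0.992, -0.0], [-0.0, 0.0, -1.0]]
wrist_force: [-0.2, -0.6, -0.2]
finger_gap: 0.0003
gripper_force: 0.0
```

Emit:
servo_tool([
  [0.003,0,0,0,0,0,0],
  [0.006,0,0,0,0,0,0],
  [0.009,0,0,0,0,0,0],
  [0.012,0,0,0,0,0,0],
  [0.015,0,0,0,0,0,0],
  [0.018,0,0,0,0,0,0],
  [0.021,0,0,0,0,0,0],
  [0.024,0,0,0,0,0,0],
])

```text
time: 4.48
tool_pos: [0.5679, 0.0323, 0.0532]
orientation: [[0.992, 0.129, -0.0], [0.129, -0.992, -0.0], [-0.0, 0.0, -1.0]]
wrist_force: [0.3, -0.1, 0.2]
finger_gap: 0.0004
gripper_force: 0.0
```

Emit:
servo_tool([
  [0.003,0,0,0,0,0,0],
  [0.006,0,0,0,0,0,0],
  [0.009,0,0,0,0,0,0],
  [0.012,0,0,0,0,0,0],
  [0.015,0,0,0,0,0,0],
  [0.018,0,0,0,0,0,0],
  [0.0205,0,0,0,0,0,0],
  [0.0225,0,0,0,0,0,0],
])

```text
time: 5.15
tool_pos: [0.5902, 0.0352, 0.0533]
orientation: [[0.992, 0.129, 0.0], [0.129, -0.992, -0.0], [0.0, 0.0, -1.0]]
wrist_force: [0.2, 0.3, 0.3]
finger_gap: 0.0009
gripper_force: 0.0
```

Run:
```python
from h import *
p,d=read_camera('side');a=cv2.resize(p[130:280,130:380],None,fx=3,fy=3,interpolation=cv2.INTER_CUBIC);cv2.imwrite('pics/s1.png',a)
s=env.state();print(s['wrist_force'],s['ft_torque'],s['tool_pos'])
```

```text
[ 0.91302707  0.06922536 -0.22094988] [ 0.13333444 -0.03762699  0.00251433] [0.59055826 0.03525057 0.05327949]
```

View pics/s1.png

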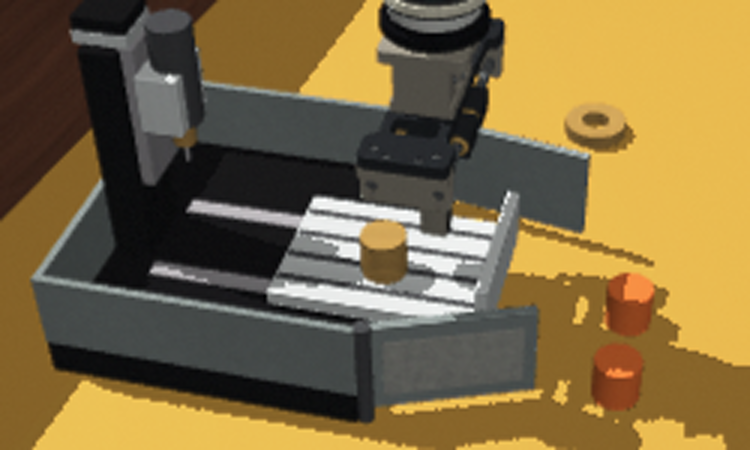

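The side crop shows the bed unmoved, with the front plate still at crop (515,193)–(490,305). The fingertip is at crop (437,228), behind the plate, so it passed over or missed it. I'll check the tip's real position.

Run:
```python
from h import *
ci=camera_info('side');R,t=np.array(ci['R']),np.array(ci['t'])
def pr(X):
    c=R@np.array(X)+t;return (np.array([ci['fx']*c[0]/c[2]+ci['cx'],ci['fy']*c[1]/c[2]+ci['cy']])-[130,130])*3
s=env.state();T=s['tool_pos'];print('tcp',pr(T))
for z in (.03,.05,.08,.1,.12): print(z,pr([T[0],T[1],z]))
print('bedfront top corners',pr([.532,.0873,.078]),pr([.5475,-.031,.078]))
print('bedfront if moved',pr([.598,.035,.078]))
p,d=read_camera('side');C=cloud(ci,d)
for u,v in [(437,205),(437,222),(437,228),(400,190),(437,240),(500,250),(512,198),(380,235)]: print((u,v),C[130+v//3,130+u//3].round(3))
q,dt=read_camera('top');cv2.imwrite('pics/t1.png',cv2.resize(q[130:300,190:350],None,fx=3.5,fy=3.5));
```

```text
tcp [435.40849716 257.14988716]
0.03 [435.63286987 279.91488281]
0.05 [435.44047925 260.39481061]
0.08 [435.14320956 230.2336422 ]
0.1 [434.93899374 209.51377743]
0.12 [434.72974065 188.2828287 ]
bedfront top corners [485.26999303 293.87989164] [517.21232666 193.96334373]
bedfront if moved [426.10353286 229.87958445]
(437, 205) [0.558 0.117 0.175]
(437, 222) [0.585 0.049 0.1  ]
(437, 228) [0.585 0.049 0.094]
(400, 190) [0.582 0.122 0.185]
(437, 240) [0.601 0.009 0.046]
(500, 250) [0.539 0.038 0.079]
(512, 198) [ 0.551 -0.024  0.078]
(380, 235) [0.63  0.054 0.079]
```

View pics/t1.png

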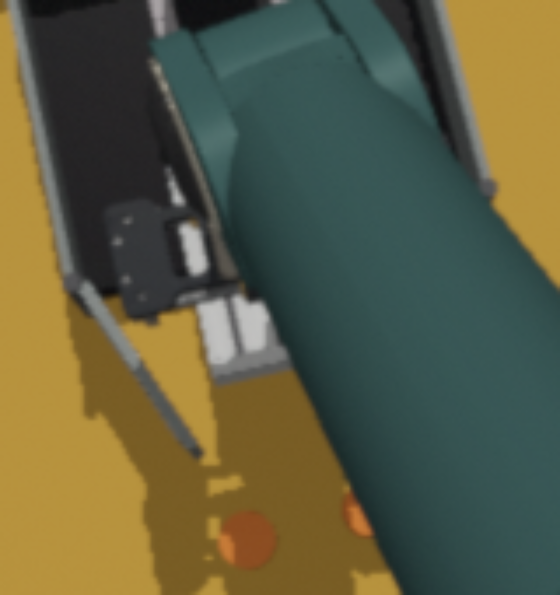

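The depth shows the real fingertip about 30 mm above the reported TCP, at about z 0.085–0.09, so it passed over the 78 mm plate. I'll measure that offset.

Run:
```python
from h import *
ci=camera_info('side');p,d=read_camera('side');C=cloud(ci,d);T=np.array(env.state()['tool_pos']);print(T, env.state()['qpos'])
m=(abs(C[...,0]-T[0])<.03)&(C[...,1]>.0)&(C[...,1]<.07)&(C[...,2]>.06)&(C[...,2]<.16)
q=C[m];print(m.sum())
for a in np.arange(.06,.16,.01):
    k=q[(q[:,2]>=a)&(q[:,2]<a+.01)]
    if len(k): print(a.round(2),len(k),k[:,:2].min(0).round(3),k[:,:2].max(0).round(3))
print('minz',np.sort(q[:,2])[:15].round(4))
# bed front, slug check
b=(C[...,2]>.072)&(C[...,2]<.084)&(C[...,1]<.08)&(C[...,1]>-.04)&(C[...,0]<.565)&(C[...,0]>.51);print('bed',C[b].mean(0).round(4),b.sum())
```

```text
[0.58979591 0.03511266 0.05320679] [ 0.08179202  0.55536282 -0.25835254  1.83528378  0.1936753   0.77565188
 -1.71930153]
174
0.06 27 [0.609 0.049] [0.618 0.07 ]
0.07 24 [0.608 0.046] [0.619 0.069]
0.08 53 [0.58  0.023] [0.62  0.068]
0.09 29 [0.579 0.024] [0.597 0.053]
0.1 32 [0.579 0.037] [0.596 0.052]
0.11 7 [0.58  0.016] [0.596 0.051]
0.12 2 [0.582 0.017] [0.583 0.02 ]
minz [0.0606 0.0606 0.0614 0.0615 0.0615 0.0617 0.0619 0.0629 0.063  0.0636
 0.0636 0.0637 0.0641 0.0643 0.0651]
bed [0.5436 0.0276 0.079 ] 158
```

Emit:
servo_tool([
  [0,0,-0.01,0,0,0,0],
  [0,0,-0.025,0,0,0,0],
  [0,0,-0.04,0,0,0,0],
  [-0.02,0,-0.05,0,0,0,0],
  [-0.045,0,-0.05,0,0,0,0],
  [-0.07,0,-0.05,0,0,0,0],
  [-0.083,0,-0.05,0,0,0,0],
  [-0.083,0,-0.05,0,0,0,0],
])

```text
time: 6.02
tool_pos: [0.505, 0.0238, 0.104]
orientation: [[0.992, 0.129, -0.001], [0.129, -0.992, -0.001], [-0.001, 0.001, -1.0]]
wrist_force: [0.3, -0.1, 0.1]
finger_gap: 0.0003
gripper_force: 0.0
```

```bash
cat >> h.py <<'E'
def wcloud():
    ci=camera_info('wrist');p,D=read_camera('wrist')
    v,u=np.mgrid[:D.shape[0],:D.shape[1]];a=np.stack([u-ci['cx'],v-ci['cy']],-1);r=np.hypot(a[...,0],a[...,1])+1e-9;th=r/ci['fx']
    P=np.concatenate([a/r[...,None]*np.tan(th)[...,None]*D[...,None],D[...,None]],-1)
    return p,D,(P-np.array(ci['t']))@np.array(ci['R'])
def tip(T):
    ci=camera_info('side');p,d=read_camera('side');C=cloud(ci,d)
    m=(abs(C[...,0]-T[0])<.014)&(abs(C[...,1]-T[1])<.022)&(C[...,2]>.05)&(C[...,2]<.25);return C[m]
E
python3 - <<'E'
from h import *
T=np.array(env.state()['tool_pos']);print(T)
p,D,C=wcloud();Z=C[...,2]
# table, bed, wall tops as seen from the wrist
for n,lo,hi in [('table yellow',-.05,.15)]:
    y=(p[...,2].astype(int)-p[...,0]>80)&(Z>lo)&(Z<hi)&(D>0);print('yellow z pct',np.percentile(Z[y],[10,50,90]).round(4))
w=(p.min(-1)>150)&(D>0);print('white z',np.percentile(Z[w],[10,50,90]).round(4),w.sum())
q=C[(abs(C[...,0]-T[0])<.03)&(abs(C[...,1]-T[1])<.03)&(D<.3)&(D>0)&(Z>T[2]-.02)];print('finger pts wrist z',len(q),np.percentile(q[:,2],[0,5,50]).round(3) if len(q) else '', q[np.argsort(q[:,2])[:5]].round(3) if len(q) else '')
q=tip(T);print('side',len(q),np.sort(q[:,2])[:10].round(3),q.min(0).round(3),q.max(0).round(3))
E
```

```text
[0.50495083 0.02379965 0.10401354]
yellow z pct [-0.0006  0.0004  0.0016]
white z [0.0445 0.0456 0.0787] 21396
finger pts wrist z 26748 [0.13  0.166 0.244] [[0.513 0.02  0.13 ]
 [0.514 0.023 0.13 ]
 [0.514 0.026 0.13 ]
 [0.514 0.026 0.131]
 [0.514 0.023 0.131]]
side 112 [0.133 0.134 0.136 0.136 0.137 0.138 0.138 0.138 0.139 0.139] [0.496 0.012 0.133] [0.515 0.042 0.168]
```

The poses are right, but the fingers end about 27 mm short of the reported TCP. I'll go lower by that much, to TCP z 0.03.

Emit:
servo_tool([
  [0,0,0.01,0,0,0,0],
  [0,0,0.025,0,0,0,0],
  [0,0,0.04,0,0,0,0],
  [0,0,0.055,0,0,0,0],
  [0,0,0.067,0,0,0,0],
  [0.003,0,0.074,0,0,0,0],
  [0.01,0,0.074,0,0,0,0],
  [0.016,0,0.074,0,0,0,0],
])

```text
time: 6.78
tool_pos: [0.5246, 0.0268, 0.0289]
orientation: [[0.992, 0.13, -0.0], [0.13, -0.992, 0.0], [-0.0, -0.0, -1.0]]
wrist_force: [0.4, 0.1, 0.6]
finger_gap: 0.0004
gripper_force: 0.0
```

Emit:
servo_tool([
  [0.003,0,0,0,0,0,0],
  [0.005,0,0,0,0,0,0],
  [0.007,0,0,0,0,0,0],
  [0.009,0,0,0,0,0,0],
  [0.011,0,0,0,0,0,0],
  [0.013,0,0,0,0,0,0],
  [0.015,0,0,0,0,0,0],
  [0.017,0,0,0,0,0,0],
])

```text
time: 7.45
tool_pos: [0.5405, 0.0287, 0.0294]
orientation: [[0.992, 0.129, -0.0], [0.129, -0.992, -0.0], [-0.0, 0.0, -1.0]]
wrist_force: [-2.9, 0.6, 0.8]
finger_gap: 0.0003
gripper_force: 1.1
```

Run:
```python
from h import *
s=env.state();T=np.array(s['tool_pos']);print(T,s['wrist_force'])
p,D,C=wcloud();Z=C[...,2]
w=(p.min(-1)>150)&(D>0)&(Z>.074)&(Z<.083)&(C[...,0]<.64)&(abs(C[...,1])<.12);q=C[w];print('bed front top mean',q.mean(0).round(4),w.sum(),q.min(0),q.max(0))
q=tip(T);print('tip',np.sort(q[:,2])[:8].round(3))
```

```text
[0.5404625  0.02865799 0.0293839 ] [-2.93120977  0.6329305   0.82870636]
bed front top mean [0.5557 0.0304 0.0781] 4692 [ 0.54272601 -0.02919474  0.07400125] [0.62455422 0.09032134 0.08051149]
tip [0.05  0.052 0.057 0.059 0.059 0.061 0.061 0.061]
```

Emit:
servo_tool([
  [0.002,0,0,0,0,0,0],
  [0.0045,0,0,0,0,0,0],
  [0.0075,0,0,0,0,0,0],
  [0.0105,0,0,0,0,0,0],
  [0.0135,0,0,0,0,0,0],
  [0.0165,0,0,0,0,0,0],
  [0.0195,0,0,0,0,0,0],
  [0.0225,0,0,0,0,0,0],
])

```text
time: 8.22
tool_pos: [0.5629, 0.0315, 0.0292]
orientation: [[0.992, 0.129, -0.0], [0.129, -0.992, -0.0], [-0.0, 0.0, -1.0]]
wrist_force: [-1.9, -0.5, 1.6]
finger_gap: 0.0005
gripper_force: 1.1
```

Emit:
servo_tool([
  [0.003,0,0,0,0,0,0],
  [0.006,0,0,0,0,0,0],
  [0.009,0,0,0,0,0,0],
  [0.012,0,0,0,0,0,0],
  [0.015,0,0,0,0,0,0],
  [0.018,0,0,0,0,0,0],
  [0.021,0,0,0,0,0,0],
  [0.024,0,0,0,0,0,0],
])

```text
time: 8.88
tool_pos: [0.5867, 0.0346, 0.0292]
orientation: [[0.992, 0.129, -0.0], [0.129, -0.992, -0.0], [-0.0, 0.0, -1.0]]
wrist_force: [-2.3, -0.4, 0.5]
finger_gap: 0.0002
gripper_force: 1.1
```

Emit:
servo_tool([
  [0.003,0,0,0,0,0,0],
  [0.006,0,0,0,0,0,0],
  [0.009,0,0,0,0,0,0],
  [0.012,0,0,0,0,0,0],
  [0.0145,0,0,0,0,0,0],
  [0.0165,0,0,0,0,0,0],
  [0.018,0,0,0,0,0,0],
  [0.019,0,0,0,0,0,0],
])

```text
time: 9.55
tool_pos: [0.6055, 0.0371, 0.0292]
orientation: [[0.992, 0.129, 0.0], [0.129, -0.992, -0.0], [0.0, 0.0, -1.0]]
wrist_force: [-1.3, -1.8, 0.5]
finger_gap: 0.0005
gripper_force: 1.0
```

Run:
```python
from h import *
s=env.state();T=np.array(s['tool_pos']);print(T,s['wrist_force'],s['orientation'][0])
p,D,C=wcloud();cv2.imwrite('pics/w2.png',p)
Z=C[...,2];w=(p.min(-1)>150)&(D>0)&(Z>.074)&(Z<.083)&(C[...,0]<.70)&(abs(C[...,1])<.12);q=C[w];print(q.mean(0).round(4),w.sum(),q.min(0),q.max(0))
```

```text
[0.60553445 0.03707544 0.02923977] [-1.32555931 -1.80061256  0.49982762] [9.91605120e-01 1.29303046e-01 9.38989396e-05]
[0.6207 0.039  0.078 ] 4700 [ 0.60722737 -0.02062656  0.07400058] [0.63235653 0.09852608 0.08021598]
```

View pics/w2.png

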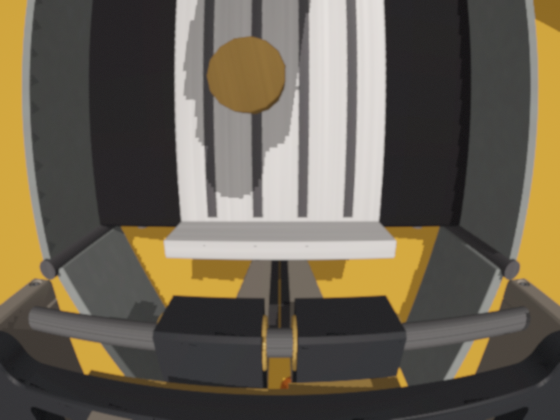

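The wrist view shows the bed riding in ahead of the fingers: plate edge at row 240, slug standing at (246,75). I'll press on slowly to the stop.

Emit:
servo_tool([
  [0.001,0,0,0,0,0,0],
  [0.002,0,0,0,0,0,0],
  [0.003,0,0,0,0,0,0],
  [0.004,0,0,0,0,0,0],
  [0.005,0,0,0,0,0,0],
  [0.006,0,0,0,0,0,0],
  [0.007,0,0,0,0,0,0],
  [0.008,0,0,0,0,0,0],
])

```text
time: 10.27
tool_pos: [0.6133, 0.0381, 0.0293]
orientation: [[0.992, 0.129, -0.0], [0.129, -0.992, -0.0], [-0.0, 0.0, -1.0]]
wrist_force: [-1.1, -1.5, 1.1]
finger_gap: 0.0003
gripper_force: 1.0
```

Emit:
servo_tool([
  [0.0007,0,0,0,0,0,0],
  [0.0014,0,0,0,0,0,0],
  [0.002,0,0,0,0,0,0],
  [0.0025,0,0,0,0,0,0],
  [0.003,0,0,0,0,0,0],
])

```text
time: 10.68
tool_pos: [0.6162, 0.0385, 0.0292]
orientation: [[0.992, 0.129, -0.0], [0.129, -0.992, -0.0], [-0.0, 0.0, -1.0]]
wrist_force: [-1.8, -2.8, -0.5]
finger_gap: 0.0004
gripper_force: 1.0
```

Emit:
servo_tool([
  [0.0005,0,0,0,0,0,0],
  [0.001,0,0,0,0,0,0],
  [0.0015,0,0,0,0,0,0],
  [0.002,0,0,0,0,0,0],
])

```text
time: 11.02
tool_pos: [0.6173, 0.0386, 0.0292]
orientation: [[0.992, 0.129, -0.002], [0.129, -0.992, -0.001], [-0.002, 0.0, -1.0]]
wrist_force: [-6.8, -2.4, 3.9]
finger_gap: 0.0006
gripper_force: 3.0
```

Emit:
servo_tool([
  [0.0005,0,0,0,0,0,0],
  [0.001,0,0,0,0,0,0],
  [0.0015,0,0,0,0,0,0],
  [0.002,0,0,0,0,0,0],
])

```text
time: 11.35
tool_pos: [0.6172, 0.0386, 0.0292]
orientation: [[0.992, 0.129, -0.006], [0.129, -0.992, -0.001], [-0.006, 0.001, -1.0]]
wrist_force: [-11.1, -2.0, 8.6]
finger_gap: 0.0005
gripper_force: 5.8
```

The bed is against its stop: the TCP holds still at the predicted place while the force rises to 11 N. I'll back off, lift, and go round outside the left leaf.

Emit:
servo_tool([
  [-0.002,0,0,0,0,0,0],
  [-0.006,0,0,0,0,0,0],
  [-0.016,0,0,0,0,0,0],
  [-0.036,0,-0.005,0,0,0,0],
  [-0.056,0,-0.03,0,0,0,0],
  [-0.07,0,-0.055,0,0,0,0],
  [-0.08,-0.01,-0.075,0,0,0,0],
  [-0.09,-0.03,-0.08,0,0,0,0],
])

```text
time: 12.02
tool_pos: [0.53, 0.0561, 0.1129]
orientation: [[0.992, 0.126, 0.008], [0.126, -0.992, 0.0], [0.008, 0.001, -1.0]]
wrist_force: [0.2, 0.4, -0.5]
finger_gap: 0.0004
gripper_force: 0.0
```

Emit:
servo_tool([
  [-0.005,-0.025,0,0,0,0,0],
  [-0.01,-0.055,0,0,0,0,0],
  [-0.015,-0.085,0,0,0,0,0],
  [-0.02,-0.103,0,0,0,0,0],
  [-0.02,-0.108,0,0,0,0,0],
  [-0.02,-0.108,0,0,0,0,0],
])

```text
time: 12.52
tool_pos: [0.4936, 0.164, 0.1098]
orientation: [[0.991, 0.133, 0.002], [0.133, -0.991, 0.002], [0.002, -0.001, -1.0]]
wrist_force: [0.4, 0.0, 0.1]
finger_gap: 0.0005
gripper_force: 0.0
```

Run:
```python
from h import *
s=env.state();T=np.array(s['tool_pos']);print(T,s['wrist_force'],s['orientation'][0])
O=np.array([.6143,.037]);yaw=.129;ex=np.array([np.cos(yaw),np.sin(yaw)]);ey=np.array([-ex[1],ex[0]])
M=lambda P:np.stack([(P[...,:2]-O)@ex,(P[...,:2]-O)@ey,P[...,2]],-1)
print('tcp m',M(T))
p,D,C=wcloud();cv2.imwrite('pics/w3.png',p);C=M(C)
k=(C[...,2]>.085)&(C[...,2]<.094)&(C[...,0]<.02)&(C[...,0]>-.14)&(abs(C[...,1])<.15)
for n,sg in (('L',1),('R',-1)):
    q=C[k&(C[...,1]*sg>.03)&(C[...,0]<-.012)][:,:2]
    if len(q)<20: print(n,len(q));continue
    a=q[q[:,0]<np.percentile(q[:,0],10)].mean(0);b=q[q[:,0]>np.percentile(q[:,0],90)].mean(0);print(n,len(q),'near',a.round(4),'far',b.round(4),'theta',np.arctan2(b[0]-a[0],sg*(b[1]-a[1])))
p,d=read_camera('top');Ct=M(cloud(camera_info('top'),d))
w=(Ct[...,2]>.072)&(Ct[...,2]<.082)&(abs(Ct[...,1])<.055)&(Ct[...,0]<.05)&(Ct[...,0]>-.1);print('bedfront top view',w.sum(),Ct[w].mean(0).round(4) if w.any() else '')
cv2.imwrite('pics/t3.png',p)
```

```text
[0.49356166 0.16396719 0.10976691] [0.38489688 0.03544113 0.13749053] [0.9911172  0.13297665 0.00197541]
tcp m [-0.10340175  0.1414443   0.10976691]
L 1842 near [-0.1101  0.084 ] far [-0.0165  0.1212] theta 1.19261778476279
R 642 near [-0.1193 -0.1019] far [-0.0502 -0.1115] theta 1.4316850004606843
bedfront top view 255 [0.0154 0.     0.0778]
```

View pics/w3.png

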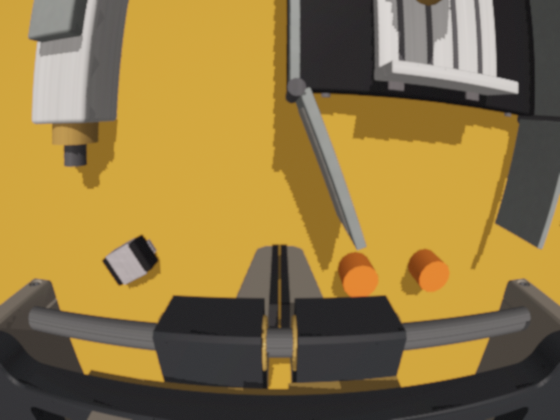

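The view shows the bed home (plate at row 80, right of centre), the left leaf from its hinge at (297,88) to its edge at (358,245), and the fingers outside it at (280,250), clear of the leaf and the orange slugs. I'll lower and sweep the left leaf.

Emit:
servo_tool([
  [0,0,0.01,0,0,0,0],
  [0,0,0.025,0,0,0,0],
  [0,0,0.04,0,0,0,0],
  [0,0,0.055,0,0,0,0],
  [0,0,0.07,0,0,0,0],
  [0,0.002,0.08,0,0,0,0],
  [0.002,0.008,0.08,0,0,0,0],
  [0.004,0.014,0.08,0,0,0,0],
])

```text
time: 13.28
tool_pos: [0.499, 0.1471, 0.0286]
orientation: [[0.992, 0.129, -0.001], [0.129, -0.992, -0.001], [-0.001, 0.0, -1.0]]
wrist_force: [0.0, -0.0, -0.4]
finger_gap: 0.0003
gripper_force: 0.0
```

Emit:
servo_tool([
  [0.002,0.004,0,0,0,0,0],
  [0.004,0.009,0,0,0,0,0],
  [0.006,0.0135,0,0,0,0,0],
  [0.008,0.018,0,0,0,0,0],
  [0.01,0.0225,0,0,0,0,0],
  [0.013,0.027,0,0,0,0,0],
  [0.0155,0.0315,0,0,0,0,0],
  [0.018,0.036,0,0,0,0,0],
])

```text
time: 13.95
tool_pos: [0.5221, 0.1149, 0.0294]
orientation: [[0.992, 0.13, 0.001], [0.13, -0.992, 0.0], [0.001, -0.0, -1.0]]
wrist_force: [-0.3, 0.9, 1.5]
finger_gap: 0.0005
gripper_force: 0.7
```

Emit:
servo_tool([
  [0.004,0.004,0,0,0,0,0],
  [0.008,0.008,0,0,0,0,0],
  [0.012,0.0115,0,0,0,0,0],
  [0.016,0.015,0,0,0,0,0],
  [0.0205,0.018,0,0,0,0,0],
  [0.025,0.021,0,0,0,0,0],
  [0.03,0.024,0,0,0,0,0],
  [0.035,0.0265,0,0,0,0,0],
])

```text
time: 14.62
tool_pos: [0.5601, 0.0927, 0.0291]
orientation: [[0.992, 0.129, -0.0], [0.129, -0.992, -0.0], [-0.0, 0.0, -1.0]]
wrist_force: [-1.8, 0.1, 0.1]
finger_gap: 0.0005
gripper_force: 0.8
```

```bash
cat >> h.py <<'E'
O=np.array([.6143,.037]);ex=np.array([np.cos(.129),np.sin(.129)]);ey=np.array([-ex[1],ex[0]])
M=lambda P:np.stack([(P[...,:2]-O)@ex,(P[...,:2]-O)@ey,P[...,2]],-1)
def leaves(C):
    for n,sg in (('L',1),('R',-1)):
        q=C[(abs(C[...,2]-.0895)<.0045)&(C[...,0]<.02)&(C[...,0]>-.14)&(C[...,1]*sg<.118)&(C[...,1]*sg>-.004)][:,:2]
        if len(q)<10: print(n,len(q)); continue
        dx,dy=q[:,0]+.004,.125-q[:,1]*sg; th=np.arctan2(-dx,dy);r=np.hypot(dx,dy)
        k=(r>.04)&(r<.126);print(n,k.sum(),'theta',np.percentile(th[k],[10,50,90]).round(3),'rmax',np.percentile(r[k],98).round(3))
E
python3 - <<'E'
from h import *
s=env.state();T=np.array(s['tool_pos']);print(M(T),s['wrist_force'])
for n in 'top','wrist':
    C=M(wcloud()[2]) if n=='wrist' else M(cloud(camera_info('top'),read_camera('top')[1])); print(n); leaves(C)
E
```

```text
[-0.04657665  0.06225519  0.02912957] [-1.82224055  0.09090232  0.12891327]
top
L 0
R 144 theta [1.355 1.396 1.435] rmax 0.121
wrist
L 3673 theta [0.287 0.34  0.437] rmax 0.118
R 331 theta [1.272 1.311 1.394] rmax 0.06
```

Emit:
servo_tool([
  [0.004,0.002,0,0,0,0,0],
  [0.008,0.003,0,0,0,0,0],
  [0.0115,0.004,0,0,0,0,0],
  [0.0145,0.005,0,0,0,0,0],
  [0.0175,0.005,0,0,0,0,0],
  [0.0205,0.005,0,0,0,0,0],
  [0.023,0.005,0,0,0,0,0],
  [0.025,0.005,0,0,0,0,0],
])

```text
time: 15.38
tool_pos: [0.5853, 0.0913, 0.0292]
orientation: [[0.992, 0.129, -0.0], [0.129, -0.992, -0.0], [-0.0, 0.0, -1.0]]
wrist_force: [-0.7, 0.4, -0.2]
finger_gap: 0.0003
gripper_force: 0.7
```

Emit:
servo_tool([
  [0.001,0,0,0,0,0,0],
  [0.002,0,0,0,0,0,0],
  [0.003,0,0,0,0,0,0],
  [0.004,0,0,0,0,0,0],
  [0.005,0,0,0,0,0,0],
])

```text
time: 15.8
tool_pos: [0.59, 0.0921, 0.0292]
orientation: [[0.992, 0.129, -0.0], [0.129, -0.992, -0.0], [-0.0, 0.0, -1.0]]
wrist_force: [-1.0, -1.1, 0.3]
finger_gap: -0.0002
gripper_force: 0.8
```

Emit:
servo_tool([
  [0.0005,0,0,0,0,0,0],
  [0.001,0,0,0,0,0,0],
  [0.0015,0,0,0,0,0,0],
  [0.002,0,0,0,0,0,0],
])

```text
time: 16.13
tool_pos: [0.5901, 0.0921, 0.0292]
orientation: [[0.992, 0.129, -0.004], [0.129, -0.992, -0.001], [-0.004, 0.001, -1.0]]
wrist_force: [-8.5, -2.0, 6.4]
finger_gap: 0.0007
gripper_force: 4.2
```

Emit:
servo_tool([
  [0.0005,0,0,0,0,0,0],
  [0.001,0,0,0,0,0,0],
  [0.0015,0,0,0,0,0,0],
  [0.002,0,0,0,0,0,0],
])

```text
time: 16.47
tool_pos: [0.59, 0.092, 0.0291]
orientation: [[0.992, 0.13, -0.008], [0.13, -0.992, -0.002], [-0.008, 0.001, -1.0]]
wrist_force: [-13.3, -3.4, 11.4]
finger_gap: 0.0005
gripper_force: 7.1
```

The left leaf is at its stop. I'll back off and go round to the outside of the right leaf.

Emit:
servo_tool([
  [-0.003,0,0,0,0,0,0],
  [-0.008,0,0,0,0,0,0],
  [-0.02,0,0,0,0,0,0],
  [-0.04,0,-0.01,0,0,0,0],
  [-0.06,0.002,-0.035,0,0,0,0],
  [-0.075,0.015,-0.06,0,0,0,0],
  [-0.085,0.035,-0.08,0,0,0,0],
  [-0.09,0.06,-0.083,0,0,0,0],
])

```text
time: 17.13
tool_pos: [0.5144, 0.0231, 0.1161]
orientation: [[0.991, 0.133, 0.008], [0.133, -0.991, 0.001], [0.008, -0.0, -1.0]]
wrist_force: [0.7, 0.7, -0.1]
finger_gap: 0.0005
gripper_force: 0.0
```

Emit:
servo_tool([
  [0,0.025,0,0,0,0,0],
  [0,0.055,0,0,0,0,0],
  [0,0.085,0,0,0,0,0],
  [0,0.115,0,0,0,0,0],
  [0,0.14,0,0,0,0,0],
  [0,0.152,0,0,0,0,0],
  [0,0.155,0,0,0,0,0],
  [0,0.155,0,0,0,0,0],
])

```text
time: 17.8
tool_pos: [0.5329, -0.1319, 0.1123]
orientation: [[0.992, 0.129, 0.001], [0.129, -0.992, 0.0], [0.001, -0.0, -1.0]]
wrist_force: [-0.2, -0.1, -0.5]
finger_gap: 0.0005
gripper_force: 0.0
```

Run:
```python
from h import *
s=env.state();T=np.array(s['tool_pos']);print(M(T),s['wrist_force'])
p,D,C=wcloud();cv2.imwrite('pics/w4.png',p);leaves(M(C)); print('top');leaves(M(cloud(camera_info('top'),read_camera('top')[1])))
```

```text
[-0.10245666 -0.15706057  0.11228119] [-0.23067091 -0.06512041 -0.51593323]
L 692 theta [-0.044 -0.003  0.036] rmax 0.121
R 1210 theta [1.338 1.385 1.425] rmax 0.119
top
L 155 theta [-0.03   0.018  0.066] rmax 0.12
R 13 theta [1.377 1.409 1.43 ] rmax 0.123
```

View pics/w4.png

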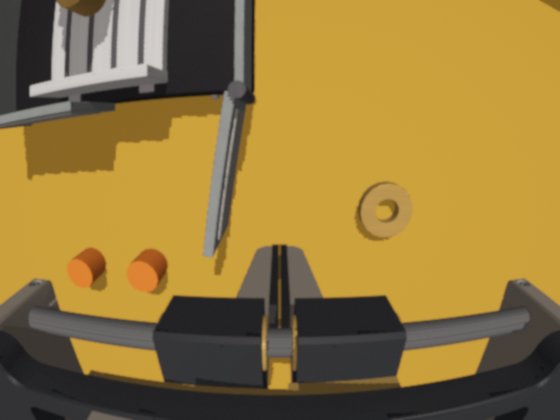

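The view shows the left leaf shut across the front at (50,110), the right leaf from its hinge at (237,90) to its edge at (210,252), and the fingers outside it, clear of the flange at (386,210). I'll sweep the right leaf.

Emit:
servo_tool([
  [0,0,0.01,0,0,0,0],
  [0,0,0.025,0,0,0,0],
  [0,0,0.04,0,0,0,0],
  [0,0,0.055,0,0,0,0],
  [0,0,0.07,0,0,0,0],
  [0,-0.004,0.08,0,0,0,0],
  [0.002,-0.01,0.083,0,0,0,0],
  [0.003,-0.017,0.083,0,0,0,0],
])

```text
time: 18.57
tool_pos: [0.5329, -0.1134, 0.0283]
orientation: [[0.991, 0.13, -0.002], [0.13, -0.991, 0.001], [-0.001, -0.001, -1.0]]
wrist_force: [0.4, -0.9, 0.8]
finger_gap: 0.0002
gripper_force: 0.0
```

Emit:
servo_tool([
  [0.001,-0.005,0,0,0,0,0],
  [0.002,-0.01,0,0,0,0,0],
  [0.003,-0.015,0,0,0,0,0],
  [0.004,-0.02,0,0,0,0,0],
  [0.0055,-0.025,0,0,0,0,0],
  [0.0075,-0.03,0,0,0,0,0],
  [0.01,-0.0345,0,0,0,0,0],
  [0.0125,-0.039,0,0,0,0,0],
])

```text
time: 19.23
tool_pos: [0.5405, -0.0742, 0.0293]
orientation: [[0.992, 0.129, -0.001], [0.129, -0.992, -0.0], [-0.001, 0.0, -1.0]]
wrist_force: [-1.1, -1.5, 0.2]
finger_gap: 0.0006
gripper_force: 0.8
```

Emit:
servo_tool([
  [0.003,-0.0045,0,0,0,0,0],
  [0.006,-0.0085,0,0,0,0,0],
  [0.0095,-0.0125,0,0,0,0,0],
  [0.013,-0.016,0,0,0,0,0],
  [0.017,-0.0195,0,0,0,0,0],
  [0.021,-0.0235,0,0,0,0,0],
  [0.0255,-0.0275,0,0,0,0,0],
  [0.0295,-0.03,0,0,0,0,0],
])

```text
time: 19.9
tool_pos: [0.5667, -0.0405, 0.0292]
orientation: [[0.992, 0.13, 0.0], [0.13, -0.992, 0.0], [0.0, -0.0, -1.0]]
wrist_force: [-1.2, -0.5, -0.8]
finger_gap: 0.0006
gripper_force: 0.8
```

Run:
```python
from h import *
s=env.state();T=np.array(s['tool_pos']);print(M(T),s['wrist_force'])
leaves(M(wcloud()[2]))
```

```text
[-0.05718259 -0.07068603  0.02924266] [-1.24846598 -0.5215861  -0.79162169]
L 1964 theta [-0.052 -0.011  0.029] rmax 0.121
R 3500 theta [0.458 0.512 0.631] rmax 0.117
```

Emit:
servo_tool([
  [0.004,-0.0025,0,0,0,0,0],
  [0.0085,-0.005,0,0,0,0,0],
  [0.013,-0.007,0,0,0,0,0],
  [0.0175,-0.009,0,0,0,0,0],
  [0.022,-0.0105,0,0,0,0,0],
  [0.026,-0.0115,0,0,0,0,0],
  [0.0295,-0.012,0,0,0,0,0],
  [0.0325,-0.0125,0,0,0,0,0],
])

```text
time: 20.62
tool_pos: [0.5971, -0.0241, 0.0292]
orientation: [[0.992, 0.13, -0.0], [0.13, -0.992, 0.0], [-0.0, -0.0, -1.0]]
wrist_force: [-1.0, 0.6, 0.5]
finger_gap: 0.0002
gripper_force: 0.7
```

Emit:
servo_tool([
  [0.002,0,0,0,0,0,0],
  [0.0035,0,0,0,0,0,0],
  [0.0045,0,0,0,0,0,0],
  [0.0055,0,0,0,0,0,0],
  [0.0065,0,0,0,0,0,0],
])

```text
time: 21.03
tool_pos: [0.6031, -0.0236, 0.0293]
orientation: [[0.992, 0.129, -0.0], [0.129, -0.992, 0.0], [-0.0, -0.0, -1.0]]
wrist_force: [-1.5, 0.5, -0.1]
finger_gap: 0.0001
gripper_force: 0.7
```

Emit:
servo_tool([
  [0.0005,0,0,0,0,0,0],
  [0.001,0,0,0,0,0,0],
  [0.0015,0,0,0,0,0,0],
  [0.002,0,0,0,0,0,0],
])

```text
time: 21.37
tool_pos: [0.605, -0.0234, 0.0293]
orientation: [[0.992, 0.129, -0.0], [0.129, -0.992, -0.0], [-0.0, -0.0, -1.0]]
wrist_force: [-1.9, 0.9, 0.0]
finger_gap: 0.0004
gripper_force: 0.8
```

Emit:
servo_tool([
  [0.0005,0,0,0,0,0,0],
  [0.001,0,0,0,0,0,0],
  [0.0015,0,0,0,0,0,0],
  [0.002,0,0,0,0,0,0],
])

```text
time: 21.7
tool_pos: [0.605, -0.0234, 0.0292]
orientation: [[0.992, 0.129, -0.004], [0.129, -0.992, -0.001], [-0.004, 0.0, -1.0]]
wrist_force: [-8.9, 1.0, 6.1]
finger_gap: 0.0007
gripper_force: 4.4
```

Emit:
servo_tool([
  [0.0005,0,0,0,0,0,0],
  [0.001,0,0,0,0,0,0],
  [0.0015,0,0,0,0,0,0],
  [0.002,0,0,0,0,0,0],
])

```text
time: 22.03
tool_pos: [0.6049, -0.0234, 0.0291]
orientation: [[0.992, 0.129, -0.008], [0.129, -0.992, -0.001], [-0.008, 0.0, -1.0]]
wrist_force: [-13.8, -0.3, 10.4]
finger_gap: 0.0
gripper_force: 7.0
```

The right leaf is at its stop. I'll back away and up, clear of everything, and check.

Emit:
servo_tool([
  [-0.003,0,0,0,0,0,0],
  [-0.008,0,0,0,0,0,0],
  [-0.02,0,0,0,0,0,0],
  [-0.04,0,-0.01,0,0,0,0],
  [-0.06,0.01,-0.035,0,0,0,0],
  [-0.075,0.03,-0.06,0,0,0,0],
  [-0.085,0.055,-0.085,0,0,0,0],
  [-0.095,0.08,-0.11,0,0,0,0],
])

```text
time: 22.7
tool_pos: [0.5253, -0.1154, 0.1408]
orientation: [[0.991, 0.13, 0.002], [0.13, -0.991, -0.001], [0.002, 0.001, -1.0]]
wrist_force: [1.2, 0.4, 0.1]
finger_gap: 0.0003
gripper_force: 0.0
```

Emit:
servo_tool([
  [-0.005,0.03,-0.01,0,0,0,0],
  [-0.01,0.065,-0.02,0,0,0,0],
  [-0.015,0.1,-0.02,0,0,0,0],
  [-0.02,0.135,-0.02,0,0,0,0],
  [-0.025,0.17,-0.02,0,0,0,0],
  [-0.03,0.19,-0.02,0,0,0,0],
  [-0.03,0.2,-0.02,0,0,0,0],
  [-0.03,0.2,-0.02,0,0,0,0],
])

```text
time: 23.37
tool_pos: [0.5212, -0.3196, 0.1592]
orientation: [[0.992, 0.125, 0.001], [0.125, -0.992, -0.002], [0.001, 0.002, -1.0]]
wrist_force: [0.2, 0.7, -0.2]
finger_gap: 0.0002
gripper_force: 0.0
```

Run:
```python
from h import *
s=env.state();print(M(np.array(s['tool_pos'])),s['wrist_force'],s['time'])
p,d=read_camera('top');C=M(cloud(camera_info('top'),d));leaves(C)
w=(abs(C[...,2]-.077)<.005)&(abs(C[...,1])<.055)&(C[...,0]<.03)&(C[...,0]>-.002);print('bed',w.sum(),C[w].mean(0).round(4))
p2,_=read_camera('side');cv2.imwrite('pics/fin.png',np.hstack([cv2.resize(p[60:320,90:420],(400,315)),cv2.resize(p2[120:370,130:380],(315,315))]))
```

```text
[-0.13822994 -0.34169879  0.15923729] [ 0.20025542  0.71986432 -0.16289881] 23.3667
L 159 theta [-0.026  0.018  0.067] rmax 0.12
R 157 theta [-0.024  0.021  0.069] rmax 0.12
bed 253 [ 0.0154 -0.      0.0781]
```

View pics/fin.png

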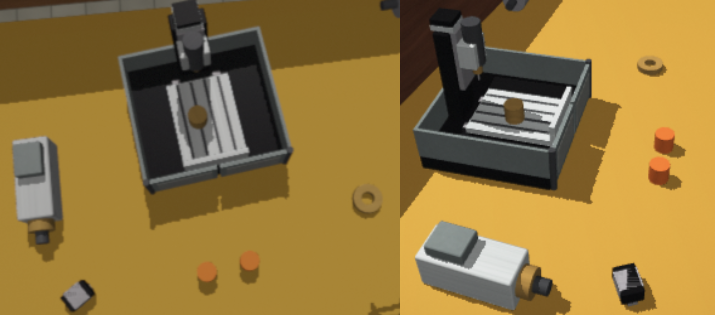

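The bed is home, both leaves are shut and symmetric, the slug stands on the bed at (197,117), the loose parts are where they were, and the arm is clear.

```bash
python3 -c "
from workcell import env
print(env.sign_off())"
```

```text
the job is handed in; nothing more can be done
None
```

The bed is fully home with the brass slug standing on it, both guard leaves are shut against their stops, the loose parts are where they were, and the job was handed in at about 23 s. The first bed push missed, with the fingertips passing over the front plate and the bed without moving anything, because they end about 27 mm short of the reported tool point.

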